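Clear the base plate and snap the stud cap on

ROBOT

A 6-joint arm with a two-finger parallel gripper is mounted at the origin on the work surface. World frame = base frame: x ahead of the robot, y to its left, z up, the work surface at z = 0. Lengths are in mm, angles in rad, forces in N, time in s.
With the tool pointing down it reaches from about 275 to 750 mm from the base axis. Payload 10.2 kg.
Tool frame: the origin (TCP) lies at the very end of the fingers, on their centre line; the grasp point (between the pads) lies 19 mm behind it; y points along the fingers, x is the direction in which the jaws open and shut, and the axes are right-handed (so a half turn about y gives the same grasp; the last joint's range is limited). The gripper opens to 85 mm and grips with 20 to 120 N. Pads are 22 mm wide; open, the fingers measure 114 mm over their backs; the gripper's body (76 mm by 85 mm) begins 54 mm behind the grasp point. The pads swing forward as they close: fully open they stand 13 mm farther back than shut.
Start: joints at [-1.342, 0.313, 1.498, -0, 1.331, -0.223], TCP at [229.196, -472.335, 231.294] pointing down, gripper open.
Joint ranges: [-2.94, 2.94], [-0.97, 2.17], [0.19, 2.56], [-1.23, 4.37], [0.02, 3.11], [-2.88, 2.88]. Speed limits (rad/s): [2.39, 2.39, 3.01, 3.14, 3.14, 3.14].

INTERFACE

Orientations are given as a unit quaternion [x, y, z, w].
In Python, from cell import robot gives the robot as it stands.
- The arm moves only by the tool arm_command, never from a script. Its arguments are lists of equal length, an entry for each row: "travel": the shift along the tool's x, y, z in mm, a list of three; "turn": the turn, a rotation vector about the tool's x, y, z in degrees, a list of three; "hand": the closure in counts, from 0 (fully open) to 255 (shut). In form: {"travel": [[x, y, z], ...], "turn": [[wx, wy, wz], ...], "hand": [hand, ...]}. A call has exactly 8 rows; each row shifts and turns the commanded pose from where the row before left it, along the tool's axes as they then stand; what a row does not reach is not made up. A row lasts 1/12 s, in which the tool goes at most 41.7 mm and 7.16 degrees, less where a joint would pass 70% of its speed; a pose out of reach is approached as far as the arm can. A call with a gripper value outside its range is refused whole. The fingers move at their own pace and stop on an object; the grip force is fixed at half the most. Time passes only in rows, so rows that do not move let the fingers close, or fill a call up. It gives the time, the measured TCP pose, the force and the opening at its end, in the units of the state.
- robot.get_state(): the state, without advancing time (a new reading comes with each control period).
- robot.read_camera(name): name is "scene" or "top" or "wrist"; returns the picture (420x560x3 uint8, red, green, blue); there is no depth.
- robot.camera_model(name): a dict with "fx", "fy", "cx", "cy" (pixels), "T" (4x4, takes a point from camera to world coordinates); the wrist camera has in their place "hand_eye" (4x4, takes a point from camera to tool coordinates, whose origin is the TCP and whose axes are the tool frame's). Camera axes: x right, y up, looking along -z (the intrinsics and any distortion apply to the point x, -y, -z); pixel columns grow to the right and rows downward; lengths in mm; the calibration is good to about 2 mm. The wrist camera is an equidistant fisheye: a pixel r from the principal point sees the ray r / f radians off the axis. A picture is of the moment at which its call begins: read the wrist's pose just before it. camera_model takes no time and is no camera call.
- robot.finish_job(): hands the job in, once; it reports no verdict.
The state is a dict: "clock": time; "joints": joint angles; "qd": joint speeds; "joint_efforts": joint torques, N m; "eef_pos": TCP position; "ee_rot": TCP orientation; "contact_force": force on the tool from outside, world axes, zero at the start; "wrist_torque": the same for the moment, N m; "finger_gap": opening from 0.0 (shut) to 1.0 (fully open).
Only numpy, scipy, OpenCV 4.12 (cv2) and the standard library are available. Lean on these libraries where they do the work, as an engineer would, in place of code of your own. Each camera call takes 0.05 s, during which the arm holds its last target. There are 200 camera calls.

TASK

Pick up the scraper block and wipe the three loose brick chips off the steel base plate with it (not with the fingers), then stand the block back upright on the shelf, clear of the plate. Then take the orange cap and press it, mouth down, onto the brass stud until it clicks, and keep pushing firmly after the click so that the rubber washer under it stays squeezed: finish like that, with the gripper still pressing the cap down. Leave the jar, the spoon rest and the saucer where they stand.

Things in the scene. Friction and masses are not known exactly. Their poses are not given: they have to be found in the camera images.
- plate: Galvanised steel base plate fixed flat on the shelf, 110 (its x) x 250 (its y) x 16 mm. Origin: centre of its underside, z up; top 16 mm above the shelf. The brass stud stands at x = 0, y = +85 mm; the chips' centres start at x within 30 mm, y -85 to -6 mm. The shelf off the -y end is free for the chips.
- stud_top (a point): Top centre of the brass snap stud, 24 mm above the plate's top. Post 16 mm diameter, tapered to 10 mm over its top 6 mm; four spring balls around it (centres 15.6 mm above the plate) bulge to 24 mm diameter. Black washer, 33 mm diameter, round its foot, its top 8 mm above the plate when free.
- washer (a joint): Squeeze of the springy rubber washer under the cap, m: 0 free, 0.005 hard stop, about 2.5 N per mm. Well squeezed from 0.002 on. The cap touches it with its mouth 8 mm above the plate's top, the click just passed, and squeezes it on the way further down.
- cap: Orange snap cap, a cup of 34 mm outer diameter, 30 mm high, 30 g, mouth down on the shelf. Origin: centre of the mouth, z up. Mouth 19 mm wide; a 4 mm inner lip snaps over the stud's balls: resistance starts with the mouth 18 to 20 mm above the plate's top, peaks at 5 to 12 N by 16 mm, then drops (click). It may be pressed while gripped by its sides, or with the fingers from above.
- scraper: Scraper block, upright: black rubber foot 100 (its x) x 28 (its y) x 20 mm, and on it a pale wooden grip 80 x 24 mm, total height 62 mm, 160 g. Origin at the centre of its underside, z up. Grip it across its y (24 mm) above the foot.
- chip1: Brick-red masonry chip, 20 x 16 x 12 mm, 10 g, loose on the plate. Origin at the centre of its underside.
- chip2: Brick-red masonry chip, 18 x 18 x 13 mm, 11 g, loose on the plate. Origin at the centre of its underside.
- chip3: Brick-red masonry chip, 22 x 15 x 11 mm, 10 g, loose on the plate. Origin at the centre of its underside.
- chip1_mid (a point): Centre of chip1, 6 mm above its underside.
- chip2_mid (a point): Centre of chip2, 6.5 mm above its underside.
- chip3_mid (a point): Centre of chip3, 5.5 mm above its underside.
- jar: Greenish glass jar with a steel twist cap, 72 mm diameter, 110 mm tall; bystander. Origin at the centre of its underside.
- spoon_rest: Wooden spoon rest, a 94 mm round dish 18 mm high with a flat 50 mm wide tongue reaching 120 mm to its -x; bystander. Origin under the dish's centre.
- saucer: Grey ceramic planter saucer, 120 mm diameter, 22 mm high; bystander. Origin at the centre of its underside.
Mind the look-alikes: they are no part of the job. Of the things that look like the scraper, the largest one is meant.

How it is judged:
By the outcome, as a careful person would: the job done as asked, in the order asked, and still so for the second after the job is handed in, while the arm keeps its last pose, push and grip.
It also fails if it takes over 64 s, if anything falls off the work surface, if the arm or the gripper's body presses on something with over 40 N, if the wrist force passes 120 N, or if a joint passes its speed limit or range.

## Working session

There is one attempt and no reset: what is moved stays moved. The work goes in short steps, Python scripts to look and compute and a tool call to move; the robot and the scene stay as the last step left them, time stands still between calls to the robot, and variables do not carry over. Pictures are saved under pics/ and viewed, about 8 in all and at most 12, crops included, and the job is handed in when it is done.

Besides the shell and the picture viewer there is one more tool, called after ">>>" as name(argument=value, ...), one argument or row to a line, values as JSON. arm_command: Moves the arm, as the interface text tells. Its arguments: {"type":"object","properties":{"travel":{"type":"array"},"turn":{"type":"array"},"hand":{"type":"array"}},"required":["travel","turn","hand"]}

```bash
ls; mkdir -p pics
python3 - <<'E'
from cell import robot
import cv2,numpy as np
np.set_printoptions(precision=4,suppress=True)
s=robot.get_state();print(s)
for n in("scene","top","wrist"):
    print(n,robot.camera_model(n))
for n in("scene","top"):
    cv2.imwrite(f"pics/{n}0.png",robot.read_camera(n)[...,::-1])
E
```

```text
pics
{'clock': 0.0, 'joints': array([-1.3424,  0.3134,  1.4985,  0.    ,  1.331 , -0.2234]), 'qd': array([-0.0003,  0.0006,  0.0006,  0.0002, -0.    , -0.0006]), 'joint_efforts': array([  0.001 , -41.2262, -25.9741,  -0.    ,   0.0042,   0.    ]), 'eef_pos': array([ 229.1336, -472.0569,  230.7324]), 'ee_rot': array([-0.599 ,  0.3756, -0.375 ,  0.5996]), 'contact_force': array([-0.2056, -1.4299, -0.3528]), 'wrist_torque': array([ 0.0277, -0.0228,  0.0007]), 'finger_gap': 1.0029736932242566}
scene {'fx': 394.00870255132395, 'fy': 394.00870255132395, 'cx': 285.5287222586711, 'cy': 204.55227221555486, 'T': array([[   0.6507,   -0.4335,    0.6235, 1181.8046],
       [   0.7593,    0.3625,   -0.5405, -451.9816],
       [   0.0083,    0.8251,    0.565 ,  570.9057],
       [   0.    ,    0.    ,    0.    ,    1.    ]])}
top {'fx': 466.2147054246926, 'fy': 466.2147054246926, 'cx': 277.31822145311867, 'cy': 217.48074756441682, 'T': array([[   0.0098,    0.9771,   -0.2128,  385.703 ],
       [  -0.9999,    0.0088,   -0.006 ,   27.7194],
       [  -0.004 ,    0.2128,    0.9771, 1053.4692],
       [   0.    ,    0.    ,    0.    ,    1.    ]])}
wrist {'fx': 325.19226210127806, 'fy': 325.19226210127806, 'cx': 279.41788056703945, 'cy': 212.99293601808972, 'hand_eye': array([[   1.    ,   -0.0005,    0.001 ,   -0.8231],
       [   0.0011,    0.3057,   -0.9521, -142.1735],
       [   0.0002,    0.9521,    0.3057,   78.5358],
       [   0.    ,    0.    ,    0.    ,    1.    ]])}
```

View pics/top0.png

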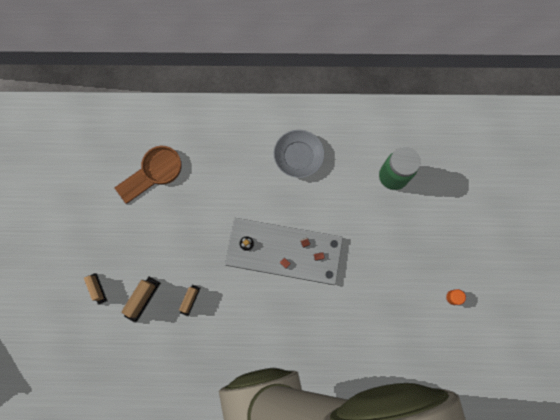

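View pics/scene0.png

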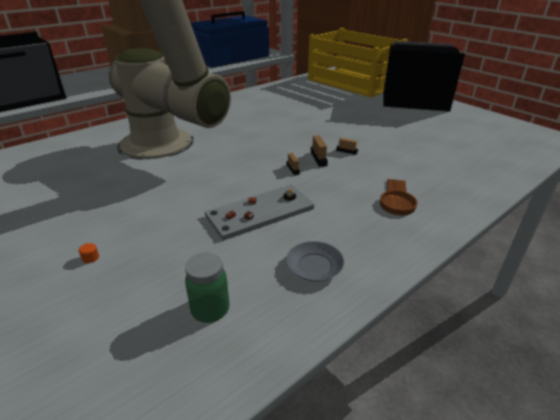

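Top view: the plate has corners near (232,220), (343,237), (336,284) and (226,266). The stud is at (246,243) and the chips at (306,243), (320,257) and (286,263). The largest scraper is at (141,299) and the cap at (457,297). The scene view agrees with this layout: cap (89,252), scraper (319,150), plate (260,210).

```bash
cat > h.py <<'E'
import numpy as np,cv2
from cell import robot
from scipy.spatial.transform import Rotation as Ro
np.set_printoptions(precision=2,suppress=True)
def ray(n,uv,pose=None):
    m=robot.camera_model(n); u,v=uv
    a=np.array([(u-m['cx'])/m['fx'],(v-m['cy'])/m['fy']])
    if n=='wrist':
        r=np.hypot(*a); k=np.sin(r)/r if r>1e-9 else 1
        d=np.array([a[0]*k,-a[1]*k,-np.cos(r)]); T=pose@m['hand_eye']
    else: d=np.array([a[0],-a[1],-1]); T=m['T']
    return T[:3,3],T[:3,:3]@d
def hit(n,uv,z,pose=None):
    o,d=ray(n,uv,pose); return o+d*(z-o[2])/d[2]
def tcp(s=None):
    s=s or robot.get_state(); T=np.eye(4); T[:3,:3]=Ro.from_quat(s['ee_rot']).as_matrix(); T[:3,3]=s['eef_pos']; return T
def blobs(mask,amin=15):
    n,l,st,c=cv2.connectedComponentsWithStats(mask.astype(np.uint8)); return [(c[i],st[i,4],cv2.minAreaRect(np.argwhere(l==i)[:,::-1].astype(np.float32))) for i in range(1,n) if st[i,4]>=amin]
def go(p,yaw=None):
    """yaw: world angle (deg) of tool x, mod 180, tool down. Prints turn about y, then travel in tool axes after the turn."""
    T=tcp(); R=T[:3,:3]; w=0; 
    cur=np.degrees(np.arctan2(R[1,0],R[0,0]))
    if yaw is not None:
        w=(yaw-cur+90)%180-90
    R2=R@Ro.from_rotvec([0,-np.radians(w),0]).as_matrix()
    print('pos',T[:3,3],'yaw',cur,'down',R[:,1],'| turn y',-w,'travel',R2.T@(np.array(p)-T[:3,3]))
E
python3 - <<'E'
from h import *
im=cv2.imread('pics/top0.png'); hsv=cv2.cvtColor(im,cv2.COLOR_BGR2HSV); H,S,V=cv2.split(hsv)
print('R',tcp()[:3,:3])
red=((H<12)|(H>172))&(S>120)&(V>60)
red[:215]=0
for c,a,r in blobs(red): print('red',c,a,hit('top',c,22))
c,a,r=max(blobs(((H<14)&(S>180)&(V>150)&(np.arange(560)[None]>420))),key=lambda b:b[1]); print('cap',c,a,hit('top',c,30),hit('top',c,15))
sc=((H>5)&(H<25)&(S>70)&(V>60)); sc[:260]=0; sc[:,220:]=0
for c,a,r in blobs(sc): print('grip',c,a,r,[hit('top',p,62) for p in cv2.boxPoints(r)])
for n,p in dict(c1=(233.5,219.5),c2=(343.5,236.5),c3=(336.5,282),c4=(227,264)).items(): print(n,hit('top',p,16))
print('stud',hit('top',(246.5,243),40))
big=cv2.resize(im[205:330,80:360],None,fx=2.8,fy=2.8,interpolation=cv2.INTER_CUBIC); cv2.imwrite('pics/crop.png',big)
E
```

```text
R [[ 0.44 -0.    0.9 ]
 [-0.9   0.    0.44]
 [-0.   -1.    0.  ]]
red [305.   242.68] 34 [553.18 -28.48  22.  ]
red [318.77 255.96] 47 [523.59 -58.99  22.  ]
red [284.83 262.63] 41 [508.    16.36  22.  ]
red [455.95 296.84] 240 [ 436.75 -357.13   22.  ]
cap [456.81 296.58] 178 [ 436.92 -356.06   30.  ] [ 437.67 -361.69   15.  ]
grip [ 92.92 287.76] 257 ((92.98275756835938, 287.7069091796875), (25.8116512298584, 10.584633827209473), 68.19859313964844) [array([467.25, 443.94,  62.  ]), array([475.76, 423.85,  62.  ]), array([425.78, 398.96,  62.  ]), array([417.45, 418.87,  62.  ])]
grip [137.33 298.87] 562 ((137.23597717285156, 299.0224914550781), (14.627971649169922, 40.27992248535156), 32.0053825378418) [array([396.31, 359.35,  62.  ]), array([467.63, 319.84,  62.  ]), array([451.6 , 292.45,  62.  ]), array([380.77, 332.23,  62.  ])]
grip [187.59 299.7 ] 227 ((187.5948486328125, 299.6120910644531), (8.666224479675293, 26.392593383789062), 23.198591232299805) [array([401.97, 238.34,  62.  ]), array([452.4 , 219.14,  62.  ]), array([445.43, 201.99,  62.  ]), array([395.16, 221.34,  62.  ])]
c1 [606.02 133.75  16.  ]
c2 [ 569.05 -115.68   16.  ]
c3 [466.89 -98.15  16.  ]
c4 [504.45 145.22  16.  ]
stud [548.35 101.12  40.  ]
```

View pics/crop.png

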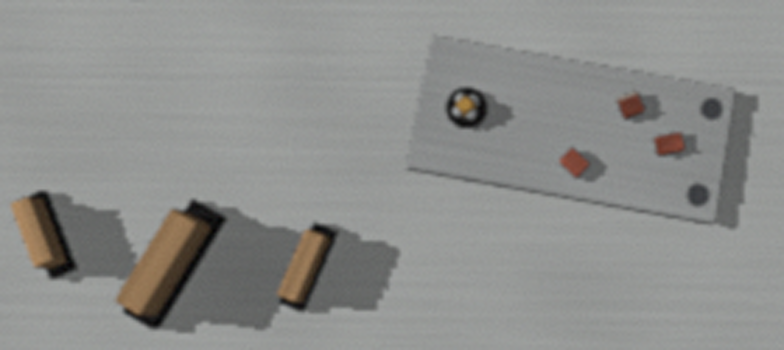

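Crop: the plate's corners are sharp, at full-image px (235.7,217.9), (343.2,236.4), (337.1,284.6) and (225.7,265.4). The middle block is clearly the largest. I'll move over it and look with the wrist camera.

```bash
cat >> h.py <<'E'
def arc(p,dyaw,n):
    """n equal rows (travel t, then turn about tool y) to reach p with world-yaw change dyaw deg"""
    T=tcp(); d=T[:3,:3].T@(np.array(p)-T[:3,3]); Rr=Ro.from_rotvec([0,-np.radians(dyaw)/n,0]).as_matrix()
    A=np.zeros((3,3)); Q=np.eye(3)
    for _ in range(n): A+=Q; Q=Q@Rr
    print('pos',T[:3,3],'per row travel',np.linalg.solve(A,d),'turn y',-dyaw/n)
E
python3 - <<'E'
from h import *
c=[hit('top',p,16) for p in [(235.7,217.9),(343.2,236.4),(337.1,284.6),(225.7,265.4)]]
for p in c: print(p)
c=np.array(c); print('ctr',c.mean(0)); y=(c[0]+c[3]-c[1]-c[2])/2; x=(c[0]-c[3]+c[1]-c[2])/2; print('L',np.linalg.norm(y),np.linalg.norm(x),np.degrees(np.arctan2(y[1],y[0])),np.degrees(np.arctan2(x[1],x[0])))
arc((424,326,200),125,32)
E
```

```text
[609.79 128.85  16.  ]
[ 569.27 -115.01   16.  ]
[461.2  -99.37  16.  ]
[501.3  148.02  16.  ]
ctr [535.39  15.62  16.  ]
L 248.9114638003745 109.67330730141148 80.68020412227473 -9.130135312182663
pos [ 229.14 -472.1   230.81] per row travel [ 5.56  0.99 31.07] turn y -3.90625
```

>>> arm_command(
  travel=[
    [5.5, 1, 31],
    [5.5, 1, 31],
    [5.5, 1, 31],
    [5.5, 1, 31],
    [5.5, 1, 31],
    [5.5, 1, 31],
    [5.5, 1, 31],
    [5.5, 1, 31],
  ],
  turn=[
    [0, -3.9, 0],
    [0, -3.9, 0],
    [0, -3.9, 0],
    [0, -3.9, 0],
    [0, -3.9, 0],
    [0, -3.9, 0],
    [0, -3.9, 0],
    [0, -3.9, 0],
  ],
  hand=[0, 0, 0, 0, 0, 0, 0, 0],
)

```text
clock: 0.77
eef_pos: [446.9, -348.8, 222.8]
ee_rot: [-0.678, 0.199, -0.199, 0.679]
contact_force: [0.3, -1.1, 0.7]
finger_gap: 1.002
```

>>> arm_command(
  travel=[
    [5.5, 1, 31],
    [5.5, 1, 31],
    [5.5, 1, 31],
    [5.5, 1, 31],
    [5.5, 1, 31],
    [5.5, 1, 31],
    [5.5, 1, 31],
    [5.5, 1, 31],
  ],
  turn=[
    [0, -3.9, 0],
    [0, -3.9, 0],
    [0, -3.9, 0],
    [0, -3.9, 0],
    [0, -3.9, 0],
    [0, -3.9, 0],
    [0, -3.9, 0],
    [0, -3.9, 0],
  ],
  hand=[0, 0, 0, 0, 0, 0, 0, 0],
)

```text
clock: 1.43
eef_pos: [568.0, -131.4, 214.7]
ee_rot: [-0.707, 0.01, -0.009, 0.707]
contact_force: [-0.1, -0.8, 0.4]
finger_gap: 0.998
```

>>> arm_command(
  travel=[
    [5.5, 1, 31],
    [5.5, 1, 31],
    [5.5, 1, 31],
    [5.5, 1, 31],
    [5.5, 1, 31],
    [5.5, 1, 31],
    [5.5, 1, 31],
    [5.5, 1, 31],
  ],
  turn=[
    [0, -3.9, 0],
    [0, -3.9, 0],
    [0, -3.9, 0],
    [0, -3.9, 0],
    [0, -3.9, 0],
    [0, -3.9, 0],
    [0, -3.9, 0],
    [0, -3.9, 0],
  ],
  hand=[0, 0, 0, 0, 0, 0, 0, 0],
)

```text
clock: 2.1
eef_pos: [559.1, 117.2, 206.8]
ee_rot: [-0.683, -0.181, 0.181, 0.684]
contact_force: [-0.4, 0.3, -0.0]
finger_gap: 0.996
```

>>> arm_command(
  travel=[
    [5.5, 1, 31],
    [5.5, 1, 31],
    [5.5, 1, 31],
    [5.5, 1, 31],
    [5.5, 1, 31],
    [5.5, 1, 31],
    [5.5, 1, 31],
    [5.5, 1, 31],
  ],
  turn=[
    [0, -3.9, 0],
    [0, -3.9, 0],
    [0, -3.9, 0],
    [0, -3.9, 0],
    [0, -3.9, 0],
    [0, -3.9, 0],
    [0, -3.9, 0],
    [0, -3.9, 0],
  ],
  hand=[0, 0, 0, 0, 0, 0, 0, 0],
)

```text
clock: 2.77
eef_pos: [422.5, 325.3, 198.9]
ee_rot: [-0.61, -0.358, 0.358, 0.61]
contact_force: [0.8, 1.0, 0.4]
finger_gap: 1.001
```

Run:
```python
from h import *
s=robot.get_state(); T=tcp(s); im=robot.read_camera('wrist')[...,::-1]; cv2.imwrite('pics/w1.png',im); np.save('w1.npy',T)
print(s['clock'],s['joints'],s['finger_gap'],s['contact_force'])
go((424,326,200),61)
```

```text
2.7667 [ 0.44  0.36  1.52  0.    1.26 -0.63] 1.0009403834092212 [0.78 0.96 0.39]
pos [418.73 328.25 198.84] yaw 61.31646941117349 down [-0.  0. -1.] | turn y 0.31646941117350025 travel [ 0.59 -1.18 -5.7 ]
```

View pics/w1.png

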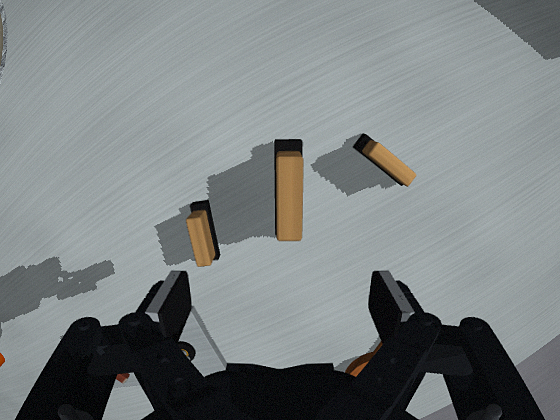

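Wrist view: the big block is upright, its grip top spanning (277..301, 151..240) and axis-aligned with the tool. The fingers show at the bottom and the small blocks stand to either side.

Run:
```python
from h import *
T=np.load('w1.npy'); print(T[:3,3])
im=cv2.imread('pics/w1.png'); hsv=cv2.cvtColor(im,cv2.COLOR_BGR2HSV); H,S,V=cv2.split(hsv)
m=(H>5)&(H<25)&(S>90)&(V>60); m[:, :230]=0; m[:,330:]=0; m[260:]=0
for c,a,r in blobs(m,100): print(c,a,r)
rows=np.argwhere(m)
for y in (165,195,225): x=np.argwhere(m[y])[:,0]; print(y,x.min(),x.max(),[hit('wrist',(x0,y),62,T) for x0 in (x.min()-.5,x.max()+.5)])
ys=np.argwhere(m[:,289])[:,0]; print(ys.min(),ys.max(),[hit('wrist',(289,y0),62,T) for y0 in (ys.min()-.5,ys.max()+.5)])
for p in((276,139),(302,139)): print('foot far',hit('wrist',p,20,T))
```

```text
[422.53 325.28 198.87]
[289.12 195.05] 2304 ((288.9999694824219, 195.49996948242188), (88.99998474121094, 25.999996185302734), 90.0)
165 276 302 [array([392.23, 339.18,  62.  ]), array([403.57, 359.68,  62.  ])]
195 277 302 [array([416.15, 326.79,  62.  ]), array([427.36, 346.97,  62.  ])]
225 277 301 [array([440.8 , 312.98,  62.  ]), array([451.93, 332.92,  62.  ])]
151 240 [array([386.78, 355.52,  62.  ]), array([459.82, 315.62,  62.  ])]
foot far [375.5  348.57  20.  ]
foot far [387.85 370.97  20.  ]
```

```bash
cat > mw.py <<'E'
from h import *
T=tcp(); im=robot.read_camera('wrist')[...,::-1]; cv2.imwrite('pics/w2.png',im); print(T[:3,3])
hsv=cv2.cvtColor(im,cv2.COLOR_BGR2HSV); H,S,V=cv2.split(hsv)
m=(H>5)&(H<25)&(S>90)&(V>60); m[265:]=0
c,a,r=max(blobs(m,100),key=lambda b:b[1]); print(c,a,r)
p=[hit('wrist',q,62,T) for q in cv2.boxPoints(r)]; p=np.array(p); print(p); C=p.mean(0)
e=max([(p[i]-p[i+1]) for i in(0,1)],key=np.linalg.norm); y=np.degrees(np.arctan2(e[1],e[0])); print('C',C,'long',y)
go((C[0],C[1],T[2,3]),y+90)
E
python3 mw.py
```

```text
[418.73 328.25 198.84]
[288.25 200.51] 2270 ((288.4999694824219, 200.49996948242188), (88.99998474121094, 24.999996185302734), 90.0)
[[381.33 346.25  62.  ]
 [391.62 365.21  62.  ]
 [465.2  326.73  62.  ]
 [453.94 306.26  62.  ]]
C [423.02 336.11  62.  ] long 152.3934354967612
pos [420.76 326.6  199.02] yaw 61.04929585356322 down [-0.  0. -1.] | turn y -1.344139643197991 travel [9.48 0.18 2.4 ]
```

>>> arm_command(
  travel=[
    [5, 10, 1],
    [4.5, 21, 1],
    [0, 30, 0],
    [0, 30, 0],
    [0, 30, 0],
    [0, 25, 0],
    [0, 17, 0],
    [0, 7, 0],
  ],
  turn=[
    [0, -0.5, 0],
    [0, 0, 0],
    [0, 0, 0],
    [0, 0, 0],
    [0, 0, 0],
    [0, 0, 0],
    [0, 0, 0],
    [0, 0, 0],
  ],
  hand=[0, 0, 0, 0, 0, 0, 0, 0],
)

```text
clock: 3.53
eef_pos: [426.0, 332.1, 25.9]
ee_rot: [-0.609, -0.358, 0.361, 0.609]
contact_force: [0.7, -0.6, -0.5]
finger_gap: 0.999
```

>>> arm_command(
  travel=[
    [0, 0, 0],
    [0, 0, 0],
    [0, 0, 0],
    [0, 0, 0],
    [0, 0, 0],
    [0, 0, 0],
    [0, 0, 0],
    [0, 0, 0],
  ],
  turn=[
    [0, 0, 0],
    [0, 0, 0],
    [0, 0, 0],
    [0, 0, 0],
    [0, 0, 0],
    [0, 0, 0],
    [0, 0, 0],
    [0, 0, 0],
  ],
  hand=[0, 255, 255, 255, 255, 255, 255, 255],
)

```text
clock: 4.2
eef_pos: [426.9, 333.7, 30.0]
ee_rot: [0.609, 0.36, -0.36, -0.609]
contact_force: [-1.3, 0.2, 6.2]
finger_gap: 0.272
```

Grasp confirmed: gap 0.272 is about 23 mm. I'll lift and turn the block square to the plate.

>>> arm_command(
  travel=[
    [0, -10, 0],
    [0, -20, 0],
    [0, -25, 0],
    [0, -20, 0],
    [0, -5, 0],
    [0, 0, 0],
    [0, 0, 0],
    [0, 0, 0],
  ],
  turn=[
    [0, 0, 0],
    [0, 0, 0],
    [0, -4, 0],
    [0, -5, 0],
    [0, -5, 0],
    [0, -5.2, 0],
    [0, 0, 0],
    [0, 0, 0],
  ],
  hand=[255, 255, 255, 255, 255, 255, 255, 255],
)

```text
clock: 4.87
eef_pos: [426.4, 333.4, 109.4]
ee_rot: [-0.541, -0.456, 0.456, 0.541]
contact_force: [-0.5, 0.2, -0.4]
finger_gap: 0.27
```

Run:
```python
from h import *
s=robot.get_state(); print(s['contact_force'],s['finger_gap'])
T=tcp(s); im=robot.read_camera('wrist')[...,::-1]; cv2.imwrite('pics/w3.png',im)
go((544.5,52.6,110),80.75)
```

```text
[-0.47  0.15 -0.39] 0.2698504080340699
pos [426.38 333.4  109.2 ] yaw 80.22554101953735 down [-0. -0. -1.] | turn y -0.5244589804626543 travel [-258.16   -0.8  -161.72]
```

View pics/w3.png

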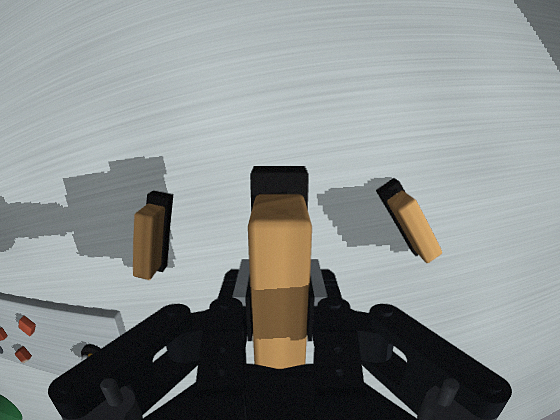

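Wrist view: the block is held straight between the pads, with the foot's end at (279,167..197) and the wood's end edge near (279,217). The neighbouring blocks are clear.

Run:
```python
from h import *
T=tcp(); Ti=np.linalg.inv(T)
for n,p,z in (('foot bottom edge',(279,167),79.3),('foot top edge',(279,196),99.3),('wood top edge',(279,218),141.3)):
    h=hit('wrist',p,z,T); print(n,(Ti@np.r_[h,1])[:3])
```

```text
foot bottom edge [ 0.71 29.93 49.42]
foot top edge [ 0.7   9.92 38.63]
wood top edge [  0.7  -32.08  41.63]
```

>>> arm_command(
  travel=[
    [-16, 0, -10],
    [-28, 0, -18],
    [-32, 0, -20],
    [-32, 0, -20],
    [-32, 0, -20],
    [-32, 0, -20],
    [-32, 0, -20],
    [-32, 0, -20],
  ],
  turn=[
    [0, -0.5, 0],
    [0, 0, 0],
    [0, 0, 0],
    [0, 0, 0],
    [0, 0, 0],
    [0, 0, 0],
    [0, 0, 0],
    [0, 0, 0],
  ],
  hand=[255, 255, 255, 255, 255, 255, 255, 255],
)

```text
clock: 5.58
eef_pos: [535.4, 75.1, 109.1]
ee_rot: [-0.539, -0.458, 0.458, 0.539]
contact_force: [0.0, 0.8, -2.5]
finger_gap: 0.274
```

>>> arm_command(
  travel=[
    [-22, 0, -13],
    [0, 0, 0],
    [0, 0, 0],
    [0, 10, 0],
    [0, 10, 0],
    [0, 0, 0],
    [0, 0, 0],
    [0, 0, 0],
  ],
  turn=[
    [0, 0, 0],
    [0, 0, 0],
    [0, 0, 0],
    [0, 0, 0],
    [0, 0, 0],
    [0, 0, 0],
    [0, 0, 0],
    [0, 0, 0],
  ],
  hand=[255, 255, 255, 255, 255, 255, 255, 255],
)

```text
clock: 6.25
eef_pos: [544.4, 53.8, 89.2]
ee_rot: [-0.538, -0.459, 0.459, 0.538]
contact_force: [-0.2, 0.0, -2.0]
finger_gap: 0.274
```

Run:
```python
from h import *
go((544.5,52.6,48),80.75)
T=tcp(); im=robot.read_camera('wrist')[...,::-1]; cv2.imwrite('pics/w4.png',im); np.save('w4.npy',T)
cv2.imwrite('pics/top4.png',robot.read_camera('top')[...,::-1])
```

```text
pos [544.44  53.76  89.23] yaw 80.92709391924622 down [-0.  0. -1.] | turn y 0.17709391924621798 travel [-1.13 41.23 -0.26]
```

View pics/w4.png

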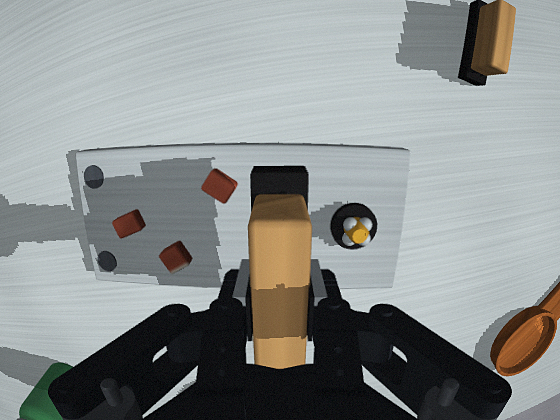

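Wrist view: chips at (219,185), (129,222) and (175,256). The block is in front of them, between chips and stud. The washer ring is centred near (354,227), and the plate corners are (409,150), (392,288), (75,152) and (95,280).

Run:
```python
from h import *
T=np.load('w4.npy'); C=np.array([535.4,15.6]); u=np.array([.1607,.987]); v=np.array([.987,-.1607])
f=lambda h:(v@(h[:2]-C),u@(h[:2]-C))
for n,p,z in (('+y-x',(409,150),16),('+y+x',(392,288),16),('-y-x',(77,153),16),('-y+x',(95,280),16),('washer',(354,226.5),24),('chipA',(219,182),27),('chipB',(128,221),28),('chipC',(174,254),28),('studtop',(359,236),40)):
    h=hit('wrist',p,z,T); print(n,h,'plate xy',np.round(f(h),1))
print('tcp plate',f(T[:2,3]))
im=cv2.imread('pics/w4.png'); V=im.max(2); m=(V<60); m[:195]=0;m[260:]=0;m[:,:322]=0;m[:,390:]=0
for c,a,r in blobs(m,200): print(c,a,r)
```

```text
+y-x [503.7 153.   16. ] plate xy [-53.4 130.5]
+y+x [611.78 135.52  16.  ] plate xy [ 56.1 130.6]
-y-x [463.48 -88.09  16.  ] plate xy [ -54.3 -113.9]
-y+x [ 569.75 -109.65   16.  ] plate xy [  54.  -118.1]
washer [550.38 106.08  24.  ] plate xy [ 0.2 91.7]
chipA [504.49  21.38  27.  ] plate xy [-31.4   0.7]
chipB [520.1  -50.96  28.  ] plate xy [ -4.4 -68.2]
chipC [549.76 -22.39  28.  ] plate xy [ 20.3 -35.2]
studtop [551.03 105.85  40.  ] plate xy [ 0.9 91.6]
tcp plate (np.float64(2.788412464764909), np.float64(39.11454330599531))
[350.29 221.29] 929 ((353.0000305175781, 225.50003051757812), (44.547725677490234, 45.96194076538086), 45.0)
```

>>> arm_command(
  travel=[
    [0, 8, 2.5],
    [0, 10, 0],
    [0, 10, 0],
    [0, 8, 0],
    [0, 4, 0],
    [0, 1.5, 0],
    [0, 0, 0],
    [0, 0, 0],
  ],
  turn=[
    [0, 0, 0],
    [0, 0, 0],
    [0, 0, 0],
    [0, 0, 0],
    [0, 0, 0],
    [0, 0, 0],
    [0, 0, 0],
    [0, 0, 0],
  ],
  hand=[255, 255, 255, 255, 255, 255, 255, 255],
)

```text
clock: 7.02
eef_pos: [542.3, 53.6, 48.0]
ee_rot: [0.538, 0.459, -0.459, -0.538]
contact_force: [-0.6, -0.4, -0.6]
finger_gap: 0.268
```

>>> arm_command(
  travel=[
    [-4, 1, 0],
    [-8, 0, 0],
    [-10, 0, 0],
    [-10, 0, 0],
    [-10, 0, 0],
    [-10, 0, 0],
    [-10, 0, 0],
    [-10, 0, 0],
  ],
  turn=[
    [0, 0, 0],
    [0, 0, 0],
    [0, 0, 0],
    [0, 0, 0],
    [0, 0, 0],
    [0, 0, 0],
    [0, 0, 0],
    [0, 0, 0],
  ],
  hand=[255, 255, 255, 255, 255, 255, 255, 255],
)

```text
clock: 7.68
eef_pos: [530.5, -18.7, 46.8]
ee_rot: [0.538, 0.459, -0.459, -0.538]
contact_force: [0.2, 0.7, -1.3]
finger_gap: 0.273
```

>>> arm_command(
  travel=[
    [-10, 0, 0],
    [-10, 0, 0],
    [-10, 0, 0],
    [-10, 0, 0],
    [-10, 0, 0],
    [-10, 0, 0],
    [-10, 0, 0],
    [-10, 0, 0],
  ],
  turn=[
    [0, 0, 0],
    [0, 0, 0],
    [0, 0, 0],
    [0, 0, 0],
    [0, 0, 0],
    [0, 0, 0],
    [0, 0, 0],
    [0, 0, 0],
  ],
  hand=[255, 255, 255, 255, 255, 255, 255, 255],
)

```text
clock: 8.35
eef_pos: [517.9, -97.4, 46.9]
ee_rot: [-0.538, -0.459, 0.458, 0.538]
contact_force: [2.6, 9.4, 18.6]
finger_gap: 0.272
```

>>> arm_command(
  travel=[
    [-10, 0, 0],
    [-10, 0, 0],
    [-6, 0, 0],
    [-4, 0, 0],
    [0, 0, 0],
    [0, -10, 0],
    [0, -20, 0],
    [0, -20, 0],
  ],
  turn=[
    [0, 0, 0],
    [0, 0, 0],
    [0, 0, 0],
    [0, 0, 0],
    [0, 0, 0],
    [0, 0, 0],
    [0, 0, 0],
    [0, 0, 0],
  ],
  hand=[255, 255, 255, 255, 255, 255, 255, 255],
)

```text
clock: 9.02
eef_pos: [512.7, -126.4, 97.1]
ee_rot: [-0.538, -0.458, 0.459, 0.539]
contact_force: [0.4, 0.4, -1.2]
finger_gap: 0.27
```

Run:
```python
from h import *
T=tcp(); im=robot.read_camera('wrist')[...,::-1]; cv2.imwrite('pics/w5.png',im); np.save('w5.npy',T)
t=robot.read_camera('top')[...,::-1]; cv2.imwrite('pics/top5.png',t)
a=cv2.resize(t[190:340,150:430],(560,300)); cv2.imwrite('pics/m5.png',np.vstack([cv2.resize(im[:400],(560,290)),a]))
go((500,200,100),61)
```

```text
pos [ 514.53 -127.19   99.44] yaw 80.88792922738887 down [ 0. -0. -1.] | turn y 19.887929227388867 travel [279.12  -1.42 171.33]
```

View pics/m5.png

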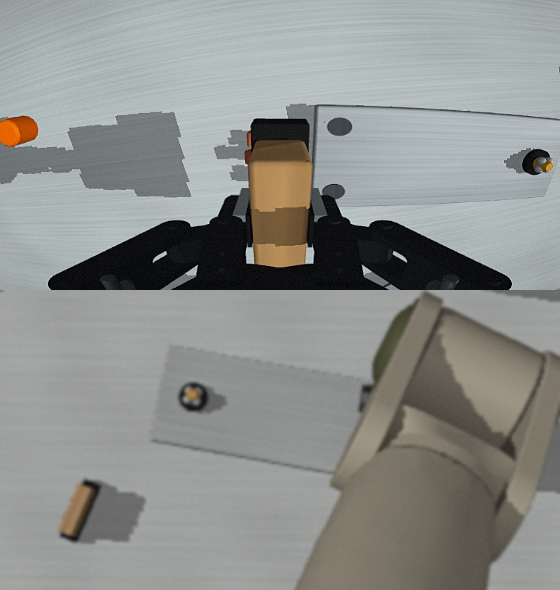

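The plate looks clear except for the strip under the gripper. The chips peek out at (248,140) in the top half, left of the block, on the shelf off the −y end. I'll park the block near (390,−20), well off the plate.

>>> arm_command(
  travel=[
    [6, 0, 10],
    [12, 0, 20],
    [16, 0, 25],
    [16, 0, 25],
    [16, 0, 25],
    [12, 0, 20],
    [8, 0, 14],
    [0, 0, 0],
  ],
  turn=[
    [0, 0, 0],
    [0, 0, 0],
    [0, 0, 0],
    [0, 0, 0],
    [0, 0, 0],
    [0, 0, 0],
    [0, 0, 0],
    [0, 0, 0],
  ],
  hand=[255, 255, 255, 255, 255, 255, 255, 255],
)

```text
clock: 9.78
eef_pos: [387.0, -17.5, 95.8]
ee_rot: [-0.537, -0.459, 0.46, 0.539]
contact_force: [1.0, 0.0, -1.6]
finger_gap: 0.273
```

Run:
```python
from h import *
T=tcp(); im=robot.read_camera('wrist')[...,::-1]
t=robot.read_camera('top')[...,::-1]; cv2.imwrite('pics/top6.png',t)
a=cv2.resize(t[190:340,150:430],(560,300),interpolation=cv2.INTER_CUBIC); cv2.imwrite('pics/m6.png',np.vstack([cv2.resize(im[:400],(560,290)),a]))
go((390,-20,30),80.9); print(robot.get_state()['clock'])
```

```text
pos [389.6  -19.29  96.47] yaw 80.91147895665176 down [-0. -0. -1.] | turn y 0.011478956651757244 travel [-0.63 66.47 -0.51]
9.8833
```

View pics/m6.png

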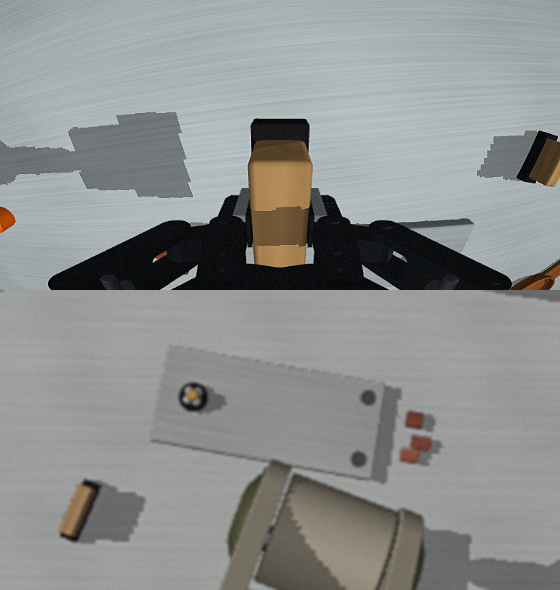

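The lower half shows the plate empty, with all three chips on the shelf off its −y end at (414,419), (421,443) and (410,455). Setting the block down.

>>> arm_command(
  travel=[
    [0, 8, 0],
    [0, 15, 0],
    [0, 15, 0],
    [0, 12, 0],
    [0, 8, 0],
    [0, 5, 0],
    [0, 2, 0],
    [0, 0, 0],
  ],
  turn=[
    [0, 0, 0],
    [0, 0, 0],
    [0, 0, 0],
    [0, 0, 0],
    [0, 0, 0],
    [0, 0, 0],
    [0, 0, 0],
    [0, 0, 0],
  ],
  hand=[255, 255, 255, 255, 255, 255, 255, 255],
)

```text
clock: 10.55
eef_pos: [389.7, -19.4, 31.5]
ee_rot: [-0.538, -0.459, 0.459, 0.538]
contact_force: [0.7, 0.1, -1.0]
finger_gap: 0.269
```

>>> arm_command(
  travel=[
    [0, 1, 0],
    [0, 0.5, 0],
    [0, 0.5, 0],
    [0, 0, 0],
    [0, 0, 0],
    [0, 0, 0],
    [0, 0, 0],
    [0, 0, 0],
  ],
  turn=[
    [0, 0, 0],
    [0, 0, 0],
    [0, 0, 0],
    [0, 0, 0],
    [0, 0, 0],
    [0, 0, 0],
    [0, 0, 0],
    [0, 0, 0],
  ],
  hand=[255, 255, 255, 255, 255, 255, 255, 255],
)

```text
clock: 11.22
eef_pos: [389.9, -19.3, 30.6]
ee_rot: [0.539, 0.459, -0.459, -0.538]
contact_force: [-4.4, -0.3, 9.7]
finger_gap: 0.27
```

>>> arm_command(
  travel=[
    [0, 0, 0],
    [0, 0, 0],
    [0, 0, 0],
    [0, 0, 0],
    [0, 0, 0],
    [0, -20, 0],
    [0, -40, 0],
    [0, -40, 0],
  ],
  turn=[
    [0, 0, 0],
    [0, 0, 0],
    [0, 0, 0],
    [0, 0, 0],
    [0, 0, 0],
    [0, 0, 0],
    [0, 0, 0],
    [0, 0, 0],
  ],
  hand=[0, 0, 0, 0, 0, 0, 0, 0],
)

```text
clock: 11.88
eef_pos: [388.7, -18.9, 130.6]
ee_rot: [-0.537, -0.458, 0.459, 0.539]
contact_force: [0.3, -0.3, -0.0]
finger_gap: 1.001
```

Run:
```python
from h import *
print(robot.get_state()['finger_gap']); cv2.imwrite('pics/w7.png',robot.read_camera('wrist')[...,::-1])
arc((437,-358,180),-36,14)
```

```text
1.0005258844327307
pos [392.29 -19.96 137.65] per row travel [-20.68  -2.92 -13.64] turn y 2.5714285714285716
```

View pics/w7.png

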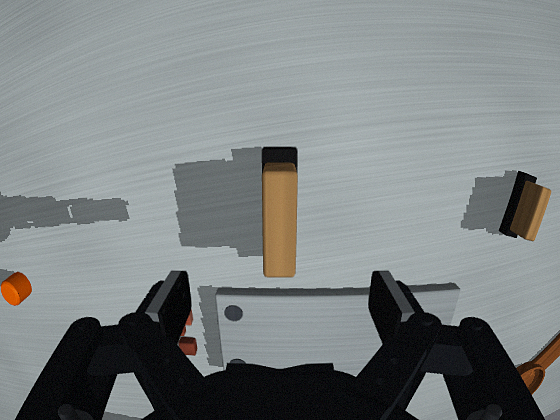

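The block stands upright and released at (280,215), clear of the plate. On to the cap.

>>> arm_command(
  travel=[
    [-18, -5, -12],
    [-18, -5, -12],
    [-18, -5, -12],
    [-18, -3, -12],
    [-18, -3, -12],
    [-18, -3, -12],
    [-18, -3, -12],
    [-18, -3, -12],
  ],
  turn=[
    [0, 2.25, 0],
    [0, 2.25, 0],
    [0, 2.25, 0],
    [0, 2.25, 0],
    [0, 2.25, 0],
    [0, 2.25, 0],
    [0, 2.25, 0],
    [0, 2.25, 0],
  ],
  hand=[0, 0, 0, 0, 0, 0, 0, 0],
)

```text
clock: 12.6
eef_pos: [439.3, -185.3, 159.8]
ee_rot: [-0.604, -0.368, 0.368, 0.604]
contact_force: [-0.4, 0.8, -0.2]
finger_gap: 0.998
```

>>> arm_command(
  travel=[
    [-18, -2, -12],
    [-18, -2, -12],
    [-18, -2, -12],
    [-18, -2, -12],
    [-18, -2, -12],
    [-18, 0, -12],
    [-18, 0, -12],
    [-18, 0, -12],
  ],
  turn=[
    [0, 2.25, 0],
    [0, 2.25, 0],
    [0, 2.25, 0],
    [0, 2.25, 0],
    [0, 2.25, 0],
    [0, 2.25, 0],
    [0, 2.25, 0],
    [0, 2.25, 0],
  ],
  hand=[0, 0, 0, 0, 0, 0, 0, 0],
)

```text
clock: 13.27
eef_pos: [435.1, -357.6, 169.5]
ee_rot: [-0.654, -0.269, 0.269, 0.654]
contact_force: [0.2, 0.2, 0.1]
finger_gap: 1.005
```

```bash
cat > mc.py <<'E'
from h import *
robot.read_camera('scene')  # lets the arm settle
T=tcp(); im=robot.read_camera('wrist')[...,::-1]; cv2.imwrite('pics/w8.png',im)
H,S,V=cv2.split(cv2.cvtColor(im,cv2.COLOR_BGR2HSV))
m=((H<14)&(S>170)&(V>90))
for c,a,r in blobs(m,150):
    h=hit('wrist',c,20,T); print(c,a,r[1],h); go((h[0],h[1],T[2,3]))
t=robot.read_camera('top')[...,::-1]; H,S,V=cv2.split(cv2.cvtColor(t,cv2.COLOR_BGR2HSV)); m=(H<14)&(S>180)&(V>120)
for c,a,r in blobs(m,60): print('top',c,a,hit('top',c,24))
E
python3 mc.py
```

```text
[285.53 196.03] 1141 (39.0, 37.0) [ 437.15 -355.23   20.  ]
pos [ 434.53 -359.02  169.26] yaw 44.67604735283928 down [-0. -0. -1.] | turn y 0 travel [ 4.53 -0.17  0.85]
top [455.82 296.74] 204 [ 436.87 -356.13   24.  ]
```

View pics/w8.png

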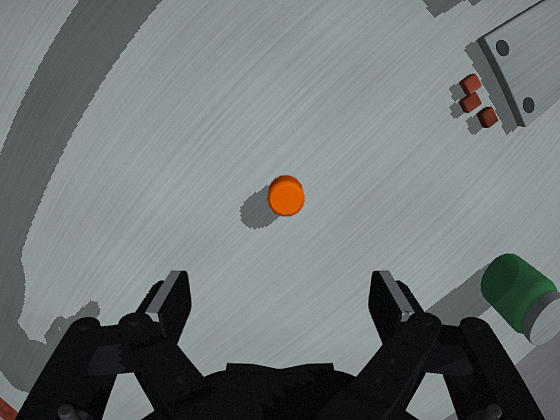

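Wrist view: the cap is at (286,196), nearly straight under the gripper. The top camera agrees with the wrist position to 1 mm.

>>> arm_command(
  travel=[
    [2.5, 10, 0],
    [2, 20, 0.5],
    [0, 30, 0],
    [0, 30, 0],
    [0, 30, 0],
    [0, 22, 0],
    [0, 13, 0],
    [0, 5, 0],
  ],
  turn=[
    [0, 0, 0],
    [0, 0, 0],
    [0, 0, 0],
    [0, 0, 0],
    [0, 0, 0],
    [0, 0, 0],
    [0, 0, 0],
    [0, 0, 0],
  ],
  hand=[0, 0, 0, 0, 0, 0, 0, 0],
)

```text
clock: 14.08
eef_pos: [437.5, -350.8, 7.1]
ee_rot: [-0.652, -0.27, 0.271, 0.655]
contact_force: [0.1, 0.1, 0.3]
finger_gap: 1.0
```

>>> arm_command(
  travel=[
    [0, 0, 0],
    [0, 0, 0],
    [0, 0, 0],
    [0, 0, 0],
    [0, 0, 0],
    [0, 0, 0],
    [0, 0, 0],
    [0, 0, 0],
  ],
  turn=[
    [0, 0, 0],
    [0, 0, 0],
    [0, 0, 0],
    [0, 0, 0],
    [0, 0, 0],
    [0, 0, 0],
    [0, 0, 0],
    [0, 0, 0],
  ],
  hand=[0, 255, 255, 255, 255, 255, 255, 255],
)

```text
clock: 14.75
eef_pos: [438.5, -353.5, 10.8]
ee_rot: [0.654, 0.27, -0.27, -0.653]
contact_force: [-0.1, 0.3, 6.7]
finger_gap: 0.381
```

>>> arm_command(
  travel=[
    [0, -10, 0],
    [0, -20, 0],
    [0, -30, 0],
    [0, -30, 0],
    [0, -20, 0],
    [0, 0, 0],
    [0, 0, 0],
    [0, 0, 0],
  ],
  turn=[
    [0, 0, 0],
    [0, 0, 0],
    [0, 0, 0],
    [0, 0, 0],
    [0, 0, 0],
    [0, 0, 0],
    [0, 0, 0],
    [0, 0, 0],
  ],
  hand=[255, 255, 255, 255, 255, 255, 255, 255],
)

```text
clock: 15.42
eef_pos: [437.8, -352.7, 119.2]
ee_rot: [-0.653, -0.27, 0.27, 0.654]
contact_force: [0.0, -0.0, 0.0]
finger_gap: 0.376
```

Run:
```python
from h import *
T=tcp(); im=robot.read_camera('wrist')[...,::-1]; cv2.imwrite('pics/w9.png',im)
cv2.imwrite('pics/w9c.png',cv2.resize(im[200:400,180:380],(600,600),interpolation=cv2.INTER_CUBIC))
arc((550,103,120),50,16)
```

```text
pos [ 437.67 -352.6   118.81] per row travel [29.99 -0.04  4.12] turn y -3.125
```

View pics/w9c.png

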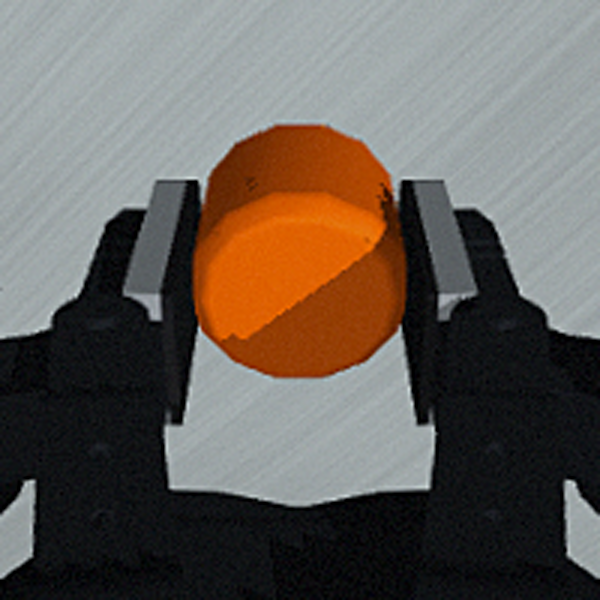

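Cap held squarely, top-face centre near full-image px (280,295). Moving over the stud.

>>> arm_command(
  travel=[
    [30, 0, 4],
    [30, 0, 4],
    [30, 0, 4],
    [30, 0, 4],
    [30, 0, 4],
    [30, 0, 4],
    [30, 0, 4],
    [30, 0, 4],
  ],
  turn=[
    [0, -3.1, 0],
    [0, -3.1, 0],
    [0, -3.1, 0],
    [0, -3.1, 0],
    [0, -3.1, 0],
    [0, -3.1, 0],
    [0, -3.1, 0],
    [0, -3.1, 0],
  ],
  hand=[255, 255, 255, 255, 255, 255, 255, 255],
)

```text
clock: 16.13
eef_pos: [545.9, -136.7, 118.6]
ee_rot: [-0.579, -0.404, 0.405, 0.581]
contact_force: [0.7, 0.3, -0.9]
finger_gap: 0.38
```

>>> arm_command(
  travel=[
    [30, 0, 4],
    [30, 0, 4],
    [30, 0, 4],
    [30, 0, 4],
    [30, 0, 4],
    [30, 0, 4],
    [30, 0, 4],
    [30, 0, 4],
  ],
  turn=[
    [0, -3.1, 0],
    [0, -3.1, 0],
    [0, -3.1, 0],
    [0, -3.1, 0],
    [0, -3.1, 0],
    [0, -3.1, 0],
    [0, -3.1, 0],
    [0, -3.1, 0],
  ],
  hand=[255, 255, 255, 255, 255, 255, 255, 255],
)

```text
clock: 16.8
eef_pos: [553.1, 103.2, 118.6]
ee_rot: [-0.479, -0.519, 0.52, 0.48]
contact_force: [-0.1, -0.0, -1.3]
finger_gap: 0.382
```

Run:
```python
from h import *
s=robot.read_camera('scene')[...,::-1]; cv2.imwrite('pics/s10.png',s)
Ts=[tcp()[:3,3]]; T=tcp(); im=robot.read_camera('wrist')[...,::-1]; cv2.imwrite('pics/w10.png',im); np.save('w10.npy',T)
cv2.imwrite('pics/w10c.png',cv2.resize(im[160:360,160:400],(720,600),interpolation=cv2.INTER_CUBIC))
go((549.5,103,60))
Ti=np.linalg.inv(T); z0=T[2,3]
for p,z in (((280,295),z0+19.5),((279.3,241.7),z0-10.5)): print('cap',(Ti@np.r_[hit('wrist',p,z,T),1])[:3])
```

```text
pos [552.36 105.34 118.63] yaw 94.8139428083532 down [-0.  0. -1.] | turn y 0 travel [-2.15 58.63  2.89]
cap [  1.22 -19.49   1.18]
cap [ 0.94 10.54 14.2 ]
```

View pics/w10c.png

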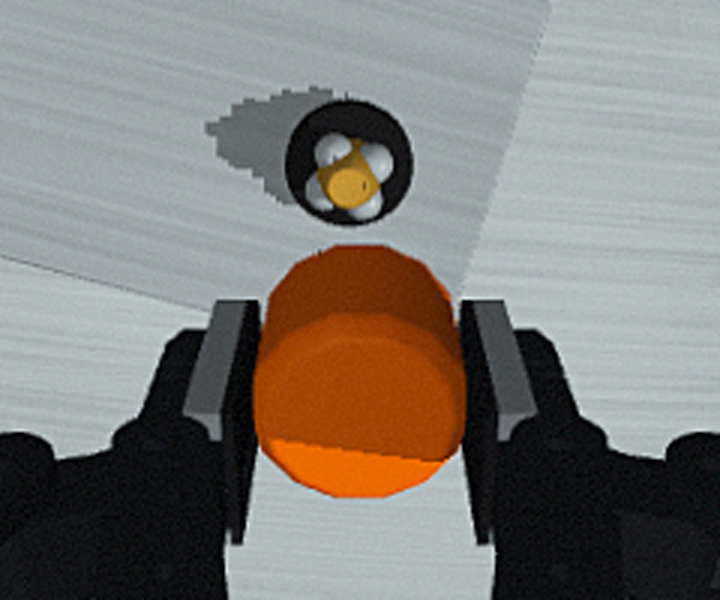

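The washer ring is centred at crop (349,163), i.e. px (276.3,214.3). The stud top is at crop (349,187), px (276.3,222.3), with the cap just below it in the picture.

Run:
```python
from h import *
T=np.load('w10.npy'); Ti=np.linalg.inv(T)
for p,z in (((276.3,214.3),24),((276.3,222.3),40)):
    h=hit('wrist',p,z,T); print('stud',h,(Ti@np.r_[h,1])[:3])
s=cv2.imread('pics/s10.png'); cv2.imwrite('pics/s10c.png',cv2.resize(s[150:250,200:340],(700,500),interpolation=cv2.INTER_CUBIC))
```

```text
stud [550.17 106.56  24.  ] [-1.28 94.58  1.44]
stud [551.04 106.72  40.  ] [-1.16 78.58  0.6 ]
```

>>> arm_command(
  travel=[
    [0.5, 8, 1.5],
    [0, 12, 0],
    [0, 12, 0],
    [0, 12, 0],
    [0, 8, 0],
    [0, 4, 0],
    [0, 0, 0],
    [0, 0, 0],
  ],
  turn=[
    [0, 0, 0],
    [0, 0, 0],
    [0, 0, 0],
    [0, 0, 0],
    [0, 0, 0],
    [0, 0, 0],
    [0, 0, 0],
    [0, 0, 0],
  ],
  hand=[255, 255, 255, 255, 255, 255, 255, 255],
)

```text
clock: 17.57
eef_pos: [552.4, 101.7, 63.8]
ee_rot: [-0.48, -0.519, 0.519, 0.48]
contact_force: [0.6, -0.4, 0.7]
finger_gap: 0.378
```

Run:
```python
from h import *
s=robot.read_camera('scene')[...,::-1]; t=robot.read_camera('top')[...,::-1]
T=tcp(); im=robot.read_camera('wrist')[...,::-1]; cv2.imwrite('pics/w11.png',im); np.save('w11.npy',T); print(T[:3,3])
a=cv2.resize(im[170:350,190:370],(400,400),interpolation=cv2.INTER_CUBIC)
b=cv2.resize(s[140:220,250:330],(400,400),interpolation=cv2.INTER_CUBIC)
cv2.imwrite('pics/m11.png',np.hstack([a,b]))
```

```text
[552.62 101.95  64.36]
```

The viewer limit is reached, so I'll go on by masks. The earlier reading was taken while the arm was still ringing. I'll raise it, let it settle and measure the stud statically.

>>> arm_command(
  travel=[
    [0, -10, 0],
    [0, -15, 0],
    [0, -15, 0],
    [0, 0, 0],
    [0, 0, 0],
    [0, 0, 0],
    [0, 0, 0],
    [0, 0, 0],
  ],
  turn=[
    [0, 0, 0],
    [0, 0, 0],
    [0, 0, 0],
    [0, 0, 0],
    [0, 0, 0],
    [0, 0, 0],
    [0, 0, 0],
    [0, 0, 0],
  ],
  hand=[255, 255, 255, 255, 255, 255, 255, 255],
)

```text
clock: 18.38
eef_pos: [551.9, 102.2, 103.1]
ee_rot: [-0.48, -0.519, 0.519, 0.48]
contact_force: [0.1, -0.3, 0.5]
finger_gap: 0.381
```

```bash
cat > ms.py <<'E'
from h import *
P=[]
for i in range(4):
    T=tcp(); im=robot.read_camera('wrist')[...,::-1]; P.append(T[:3,3])
print('pos',*P)
T[:3,3]=np.mean(P,0); Ti=np.linalg.inv(T); z0=T[2,3]
H,S,V=cv2.split(cv2.cvtColor(im,cv2.COLOR_BGR2HSV))
tl=lambda p,z:(Ti@np.r_[hit('wrist',p,z,T),1])[:3]
roi=np.zeros(H.shape,bool); roi[150:245,230:330]=1
gold=(H>15)&(H<32)&(S>120)&(V>60)&roi; bright=gold&(V>150)
for n,m in(('gold',gold),('goldtop',bright)):
    for c,a,r in blobs(m,20): print(n,c,a,r[1],tl(c,40))
dark=((V<75)&(S<120)&roi).astype(np.uint8)
for cn in cv2.findContours(dark,cv2.RETR_EXTERNAL,cv2.CHAIN_APPROX_NONE)[0]:
    if cv2.contourArea(cv2.convexHull(cn))>300:
        hu=cv2.convexHull(cn); e=cv2.fitEllipse(hu); print('washer',e,cv2.boundingRect(cn),tl(e[0],24))
org=((H<14)&(S>170)&(V>50)); org[:150]=0
c,a,r=max(blobs(org,300),key=lambda b:b[1]); print('cap',c,a,r,cv2.boundingRect(np.argwhere(org)[:,::-1].astype(np.int32)))
cv2.imwrite('pics/w12.png',im)
E
python3 ms.py
```

```text
pos [551.89 102.15 103.07] [551.97 102.15 103.19] [552.03 102.14 103.29] [552.09 102.15 103.41]
gold [284.   226.44] 323 (20.381982803344727, 21.72732925415039) [ 4.15 63.25  3.08]
goldtop [285.37 229.03] 195 (13.416406631469727, 16.994115829467773) [ 5.08 63.24  1.22]
washer ((283.4873962402344, 219.90521240234375), (43.678977966308594, 45.46706771850586), 86.22742462158203) (261, 198, 46, 43) [ 4.02 79.24  2.21]
cap [279.63 281.61] 4553 ((279.5, 283.0), (84.0, 71.0), 90.0) (7, 150, 521, 215)
```

Run:
```python
from h import *
np.set_printoptions(precision=4,suppress=True)
m=robot.camera_model('wrist'); print(m); T=tcp(); print(T); Ti=np.linalg.inv(T)
for p,z in(((279.4,235),T[2,3]-10.5),((283.8,220.5),24),((285,228.5),40)):
    o,d=ray('wrist',p,T); h=hit('wrist',p,z,T); print((Ti@np.r_[o,1])[:3],T[:3,:3].T@d,(Ti@np.r_[h,1])[:3])
im=cv2.imread('pics/w12.png'); H,S,V=cv2.split(cv2.cvtColor(im,cv2.COLOR_BGR2HSV)); o=((H<14)&(S>170)&(V>50)); o[:200]=0;o[:,:220]=0;o[:,340:]=0
for r in range(236,330,6):
    x=np.argwhere(o[r])[:,0]; print(r,x.min() if len(x) else '',x.max() if len(x) else '',end='; ')
x=np.argwhere(o[:,276:284].any(1))[:,0]; print('rows',x.min(),x.max())
```

```text
{'fx': 325.19226210127806, 'fy': 325.19226210127806, 'cx': 279.41788056703945, 'cy': 212.99293601808972, 'hand_eye': array([[   1.    ,    0.0002,   -0.0013,    0.7868],
       [  -0.0013,    0.3065,   -0.9519, -142.1744],
       [   0.0002,    0.9519,    0.3065,   78.7309],
       [   0.    ,    0.    ,    0.    ,    1.    ]])}
[[ -0.0783  -0.0005  -0.9969 552.1386]
 [  0.9969   0.      -0.0783 102.1643]
 [  0.0001  -1.       0.0005 103.5012]
 [  0.       0.       0.       1.    ]]
[   0.7868 -142.1744   78.7309] [ 0.0012  0.929  -0.3702] [ 0.987  10.5092 17.8928]
[   0.7868 -142.1744   78.7309] [ 0.0148  0.9444 -0.3283] [ 4.2511 79.5024  1.6618]
[   0.7868 -142.1744   78.7309] [ 0.0184  0.936  -0.3515] [ 4.8381 63.5024  1.5018]
236  ; 242 271 289; 248 258 300; 254 253 305; 260 250 309; 266 249 310; 272 247 312; 278 246 313; 284 244 314; 290 244 315; 296 244 315; 302 245 314; 308 247 312; 314 252 307; 320 259 301; 326  ; rows 241 325
```

Run:
```python
from h import *
T=tcp(); Ti=np.linalg.inv(T); z0=T[2,3]; tl=lambda p,z:(Ti@np.r_[hit('wrist',p,z0-z,T),1])[:3]
for i in range(3):
    robot.read_camera('scene') if i else 0
    print('mouth far',tl((280,241),10.5),'near top',tl((280,325.5),-19.5),tl((280,325.5),-17.5),'wide top L/R',tl((243.7,293),-18),tl((315.6,293),-18),'washer',tl((283.6,220.2),79.3),'top',tl((285.2,228.8),63.3))
```

```text
mouth far [ 1.29 10.51 14.6 ] near top [  1.23 -19.51 -15.98] [  1.24 -17.51 -17.52] wide top L/R [-15.02 -18.     1.15] [ 17.16 -18.     1.12] washer [ 4.1  79.3   1.96] top [ 4.97 63.3   1.36]
mouth far [ 1.29 10.51 14.6 ] near top [  1.23 -19.51 -15.98] [  1.24 -17.51 -17.52] wide top L/R [-15.02 -18.     1.15] [ 17.16 -18.     1.12] washer [ 4.1  79.3   1.96] top [ 4.97 63.3   1.36]
mouth far [ 1.29 10.51 14.6 ] near top [  1.23 -19.51 -15.98] [  1.24 -17.51 -17.52] wide top L/R [-15.02 -18.     1.15] [ 17.16 -18.     1.12] washer [ 4.1  79.3   1.96] top [ 4.97 63.3   1.36]
```

Cap centre in tool axes is about (1.2, −1.0) and the stud about (4.4, 1.6), so I'll shift (3.2, 2.6). Then down over the stud's tip.

>>> arm_command(
  travel=[
    [1.6, 0, 1.3],
    [1.6, 5, 1.3],
    [0, 12, 0],
    [0, 14, 0],
    [0, 12, 0],
    [0, 7, 0],
    [0, 4, 0],
    [0, 0, 0],
  ],
  turn=[
    [0, 0, 0],
    [0, 0, 0],
    [0, 0, 0],
    [0, 0, 0],
    [0, 0, 0],
    [0, 0, 0],
    [0, 0, 0],
    [0, 0, 0],
  ],
  hand=[255, 255, 255, 255, 255, 255, 255, 255],
)

```text
clock: 19.35
eef_pos: [549.0, 105.2, 49.1]
ee_rot: [-0.48, -0.519, 0.519, 0.48]
contact_force: [0.1, 0.3, -0.6]
finger_gap: 0.384
```

>>> arm_command(
  travel=[
    [0, 1, 0],
    [0, 1, 0],
    [0, 0, 0],
    [0, 0, 0],
    [0, 0, 0],
    [0, 0, 0],
    [0, 0, 0],
    [0, 0, 0],
  ],
  turn=[
    [0, 0, 0],
    [0, 0, 0],
    [0, 0, 0],
    [0, 0, 0],
    [0, 0, 0],
    [0, 0, 0],
    [0, 0, 0],
    [0, 0, 0],
  ],
  hand=[255, 255, 255, 255, 255, 255, 255, 255],
)

```text
clock: 20.02
eef_pos: [549.4, 105.1, 47.9]
ee_rot: [0.48, 0.519, -0.519, -0.48]
contact_force: [0.1, -0.4, -0.4]
finger_gap: 0.381
```

No contact with the mouth already about 2.5 mm below the stud's tip height, so the tip is inside the mouth. I'll press on slowly.

>>> arm_command(
  travel=[
    [0, 1, 0],
    [0, 1, 0],
    [0, 1, 0],
    [0, 0, 0],
    [0, 0, 0],
    [0, 0, 0],
    [0, 0, 0],
    [0, 0, 0],
  ],
  turn=[
    [0, 0, 0],
    [0, 0, 0],
    [0, 0, 0],
    [0, 0, 0],
    [0, 0, 0],
    [0, 0, 0],
    [0, 0, 0],
    [0, 0, 0],
  ],
  hand=[255, 255, 255, 255, 255, 255, 255, 255],
)

```text
clock: 20.68
eef_pos: [549.5, 105.1, 45.0]
ee_rot: [0.48, 0.519, -0.519, -0.48]
contact_force: [-0.8, -0.2, 4.8]
finger_gap: 0.379
```

>>> arm_command(
  travel=[
    [0, 1, 0],
    [0, 1, 0],
    [0, 0, 0],
    [0, 0, 0],
    [0, 0, 0],
    [0, 0, 0],
    [0, 0, 0],
    [0, 0, 0],
  ],
  turn=[
    [0, 0, 0],
    [0, 0, 0],
    [0, 0, 0],
    [0, 0, 0],
    [0, 0, 0],
    [0, 0, 0],
    [0, 0, 0],
    [0, 0, 0],
  ],
  hand=[255, 255, 255, 255, 255, 255, 255, 255],
)

```text
clock: 21.35
eef_pos: [549.6, 105.1, 43.1]
ee_rot: [0.48, 0.519, -0.519, -0.48]
contact_force: [-1.5, -0.7, 6.1]
finger_gap: 0.378
```

>>> arm_command(
  travel=[
    [0, 1, 0],
    [0, 1, 0],
    [0, 1, 0],
    [0, 0, 0],
    [0, 0, 0],
    [0, 0, 0],
    [0, 0, 0],
    [0, 0, 0],
  ],
  turn=[
    [0, 0, 0],
    [0, 0, 0],
    [0, 0, 0],
    [0, 0, 0],
    [0, 0, 0],
    [0, 0, 0],
    [0, 0, 0],
    [0, 0, 0],
  ],
  hand=[255, 255, 255, 255, 255, 255, 255, 255],
)

```text
clock: 22.02
eef_pos: [549.3, 105.2, 39.8]
ee_rot: [-0.48, -0.519, 0.519, 0.48]
contact_force: [-1.6, -0.3, 0.8]
finger_gap: 0.376
```

>>> arm_command(
  travel=[
    [0, 1, 0],
    [0, 1, 0],
    [0, 1, 0],
    [0, 0, 0],
    [0, 0, 0],
    [0, 0, 0],
    [0, 0, 0],
    [0, 0, 0],
  ],
  turn=[
    [0, 0, 0],
    [0, 0, 0],
    [0, 0, 0],
    [0, 0, 0],
    [0, 0, 0],
    [0, 0, 0],
    [0, 0, 0],
    [0, 0, 0],
  ],
  hand=[255, 255, 255, 255, 255, 255, 255, 255],
)

```text
clock: 22.68
eef_pos: [549.1, 105.1, 36.5]
ee_rot: [-0.48, -0.519, 0.519, 0.48]
contact_force: [-1.2, -0.9, -9.1]
finger_gap: 0.378
```

>>> arm_command(
  travel=[
    [0, 1, 0],
    [0, 1, 0],
    [0, 1, 0],
    [0, 0, 0],
    [0, 0, 0],
    [0, 0, 0],
    [0, 0, 0],
    [0, 0, 0],
  ],
  turn=[
    [0, 0, 0],
    [0, 0, 0],
    [0, 0, 0],
    [0, 0, 0],
    [0, 0, 0],
    [0, 0, 0],
    [0, 0, 0],
    [0, 0, 0],
  ],
  hand=[255, 255, 255, 255, 255, 255, 255, 255],
)

```text
clock: 23.35
eef_pos: [549.9, 105.2, 34.2]
ee_rot: [0.48, 0.52, -0.519, -0.48]
contact_force: [0.5, 0.0, 0.4]
finger_gap: 0.376
```

The click is past: the force rose to 6 N, dropped, then went negative as the lip snapped down. Now squeezing the washer.

>>> arm_command(
  travel=[
    [0, 1, 0],
    [0, 1, 0],
    [0, 0, 0],
    [0, 0, 0],
    [0, 0, 0],
    [0, 0, 0],
    [0, 0, 0],
    [0, 0, 0],
  ],
  turn=[
    [0, 0, 0],
    [0, 0, 0],
    [0, 0, 0],
    [0, 0, 0],
    [0, 0, 0],
    [0, 0, 0],
    [0, 0, 0],
    [0, 0, 0],
  ],
  hand=[255, 255, 255, 255, 255, 255, 255, 255],
)

```text
clock: 24.02
eef_pos: [549.9, 105.2, 32.4]
ee_rot: [0.48, 0.52, -0.519, -0.48]
contact_force: [0.2, -0.1, 5.5]
finger_gap: 0.374
```

>>> arm_command(
  travel=[
    [0, 1, 0],
    [0, 0.5, 0],
    [0, 0, 0],
    [0, 0, 0],
    [0, 0, 0],
    [0, 0, 0],
    [0, 0, 0],
    [0, 0, 0],
  ],
  turn=[
    [0, 0, 0],
    [0, 0, 0],
    [0, 0, 0],
    [0, 0, 0],
    [0, 0, 0],
    [0, 0, 0],
    [0, 0, 0],
    [0, 0, 0],
  ],
  hand=[255, 255, 255, 255, 255, 255, 255, 255],
)

```text
clock: 24.68
eef_pos: [550.0, 105.1, 31.2]
ee_rot: [0.48, 0.52, -0.519, -0.48]
contact_force: [-1.0, 0.2, 8.3]
finger_gap: 0.379
```

The force climbs at about 2.5 N/mm, which matches the washer; squeeze is about 3.2 mm. I'll add a little and check that it holds.

>>> arm_command(
  travel=[
    [0, 0.8, 0],
    [0, 0, 0],
    [0, 0, 0],
    [0, 0, 0],
    [0, 0, 0],
    [0, 0, 0],
    [0, 0, 0],
    [0, 0, 0],
  ],
  turn=[
    [0, 0, 0],
    [0, 0, 0],
    [0, 0, 0],
    [0, 0, 0],
    [0, 0, 0],
    [0, 0, 0],
    [0, 0, 0],
    [0, 0, 0],
  ],
  hand=[255, 255, 255, 255, 255, 255, 255, 255],
)

```text
clock: 25.35
eef_pos: [550.0, 105.2, 30.6]
ee_rot: [0.481, 0.52, -0.519, -0.48]
contact_force: [-2.2, -0.4, 9.6]
finger_gap: 0.377
```

>>> arm_command(
  travel=[
    [0, 0, 0],
    [0, 0, 0],
    [0, 0, 0],
    [0, 0, 0],
    [0, 0, 0],
    [0, 0, 0],
    [0, 0, 0],
    [0, 0, 0],
  ],
  turn=[
    [0, 0, 0],
    [0, 0, 0],
    [0, 0, 0],
    [0, 0, 0],
    [0, 0, 0],
    [0, 0, 0],
    [0, 0, 0],
    [0, 0, 0],
  ],
  hand=[255, 255, 255, 255, 255, 255, 255, 255],
)

```text
clock: 26.02
eef_pos: [550.0, 105.2, 30.5]
ee_rot: [0.48, 0.52, -0.519, -0.48]
contact_force: [-1.7, 0.9, 9.7]
finger_gap: 0.381
```

Run:
```python
from h import *
t=robot.read_camera('scene')[...,::-1]; w=robot.read_camera('wrist')[...,::-1]; T=tcp()
H,S,V=cv2.split(cv2.cvtColor(w,cv2.COLOR_BGR2HSV)); m=((H<14)&(S>150)&(V>50)); m[:200]=0; m[:,:220]=0; m[:,340:]=0
x=np.argwhere(m[:,276:284].any(1))[:,0]; print('cap rows now (was 241-325)',x.min(),x.max())
H,S,V=cv2.split(cv2.cvtColor(t,cv2.COLOR_BGR2HSV)); g=(H>5)&(H<25)&(S>70)&(V>60); g[:120]=0;g[260:]=0;g[:,150:]&=True
for c,a,r in blobs(g,40): print('brown',c,a,r[1],hit('scene',c,40)[:2])
s=robot.get_state(); print(s['clock'],s['eef_pos'],s['contact_force'],s['finger_gap'])
```

```text
cap rows now (was 241-325) 241 325
brown [ 14.51 122.79] 53 (2.1572771072387695, 31.57469367980957) [-361.15 -327.86]
brown [ 50.38 128.6 ] 709 (18.838016510009766, 108.17047882080078) [-233.49 -248.91]
brown [548.91 122.97] 80 (23.768268585205078, 6.928757190704346) [ 801.7 1082.3]
brown [ 11.27 132.01] 175 (12.12678050994873, 21.585670471191406) [-283.76 -352.26]
brown [347.44 142.9 ] 131 (16.368019104003906, 8.049845695495605) [462.19 423.3 ]
brown [212.2  175.37] 180 (28.991378784179688, 9.899495124816895) [365.98  -4.51]
brown [396.88 196.26] 691 (36.36618423461914, 29.725406646728516) [744.94 290.58]
brown [291.42 191.82] 158 (11.46934986114502, 16.46881103515625) [562.56 103.92]
26.1167 [550.   105.16  30.58] [-2.3  -0.25  9.25] 0.3763526086418283
```

```bash
python3 -c "
from cell import robot
print(robot.finish_job())"
```

```text
the job is handed in; nothing more can be done
None
```

The job is done and handed in at about 26 s of the 64 s allowed.

- **Wiping:** I swept the three chips off the plate's −y end with the scraper block. The top camera then showed the plate empty and the chips on the shelf.
- **Scraper:** The block stands upright near (390, −20), clear of the plate; the wrist picture after release confirmed it.
- **Cap:** I pressed it onto the stud gripped by its sides. Resistance rose to about 6 N and then dropped away, which was the click. Pushing further, the force grew at about 2.5 N per mm, as expected of the washer. It held at about 9.5 N, so the washer is squeezed by about 3.7 mm. The cap had not slipped in the grip.

**Disagreements and odd readings:**
- The top and wrist cameras differed by up to about 6 mm in y on the stud and plate. The wrist calibration also changed a little between calls. I corrected for this by measuring the stud against the held cap in the same still image.
- Midway through the sweep there was a brief upward force of about 19 N, perhaps from a chip or a plate bolt under the foot. It had no visible effect.
- The picture viewer ran out, so the last checks rest on colour masks and force readings, and I did not view the cap on the stud.
- The jar, spoon rest and saucer were never approached, but I did not measure them again at the end.

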